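# Free the seized lid clamp on the cup sealer

## Robot

A 6-joint arm with a two-finger parallel gripper is mounted at the origin on the work surface. World frame = base frame: x ahead of the robot, y to its left, z up, the work surface at z = 0. Lengths are in m, angles in rad, forces in N, time in s.
With the tool pointing down it reaches from about 0.375 to 0.9 m from the base axis. Payload 3.1 kg.
Tool frame: the origin (TCP) lies on the centre line of the jaws, within the pads' length; the fingertips stand 25 mm ahead of it and the grasp point (between the pads) lies 6 mm ahead of it; x points along the fingers, y is the direction in which the jaws open and shut, and the axes are right-handed (so a half turn about x gives the same grasp; the last joint's range is limited). The gripper opens to 87 mm and grips with 3 to 60 N. Pads are 19 mm wide; open, the fingers measure 117 mm over their backs; the gripper's body (75 mm by 190 mm) begins 51 mm behind the grasp point.
Start: joints at [-0.178, 0.527, 1.433, -0, 1.181, -0.178], TCP at [0.625, 0, 0.248] pointing down, gripper open.
Joint ranges: [-3.08, 3.08], [-0.75, 2.2], [0.22, 2.44], [-1.43, 4.57], [0, 2.65], [-2.85, 2.85]. Speed limits (rad/s): [2.79, 2.79, 3.14, 3.14, 3.14, 3.14].

## Interface

Orientations are given as a unit quaternion [x, y, z, w].
In Python, from rig import robot gives the robot as it stands. The module is installed in compiled form; this text tells all that it offers.
- The arm moves only by the tool move_arm, never from a script. Its argument "commands" is a list of rows, each a list of 5 numbers: the gripper's target within -1 to 1 (shut at 1, half-way at 0, fully open at -1), then the shift along the tool's x, y, z in mm, then the turn about the tool's x in degrees. A call has 1 to 8 rows; each row is the pose to reach, as a shift and turn from the pose commanded when the call began, along the tool's axes at that moment; what a row does not reach only later rows make up. A row lasts 1/12 s, in which the tool goes at most 41.7 mm and 7.16 degrees, less where a joint would pass 70% of its speed; a pose out of reach is approached as far as the arm can. A call with a gripper value outside its range is refused whole. The fingers move at their own pace and stop on an object; "newtons" is the grip in N (left out, the last holds). Time passes only in rows, so rows that repeat a pose let the fingers close. It gives the time, the measured TCP pose, the force and the opening at its end, in the units of the state.
- robot.get_obs(): the state, without advancing time (a new reading comes with each control period).
- robot.camera(name): name is "scene" or "side" or "wrist"; returns a dict with "image" (480x640x3 uint8, red, green, blue), "fx", "fy", "cx", "cy" (pixels), "distortion" ([k1, k2, p1, p2, k3] as OpenCV has them; the pictures are not rectified), "xyz" and "rotation" of the camera in the world; the wrist camera has in their place "tool_from_camera" (4x4, takes a point from camera to tool coordinates, whose origin is the TCP and whose axes are the tool frame's). Camera axes: x right, y down, z forward; pixel columns grow to the right and rows downward; lengths in m; the calibration is good to about 2 mm. A picture is of the moment at which its call begins: read the wrist's pose just before it. There is no depth.
- robot.hand_in(): hands the job in, once; it reports no verdict.
Trained networks look in a picture, given as the dict that the camera call returned (one of the last four; its "shot" number tells which), for a name from the list of things; names that differ only in an ending like _2 or _b are one class to them, and where a whole thing is asked for, a point or a joint stands for the part that bears it (a point fixed in the world has none). Each returns a list of dicts, best first, with "p" (0 to 1); they miss things now and then, are a little off and sometimes report something else, mostly with a low value. They report only what shows in the picture. A call takes as long as a camera call. They do not tell look-alikes from the thing itself.
- robot.regions_of(picture, name): "pixels" (480x640 bool, what is visible of it) and "bbox" ([left, top, right, bottom] in pixels, round what is visible of it).
The state is a dict: "time": time; "q": joint angles; "joint_velocities": joint speeds; "joint_torque": joint torques, N m; "position": TCP position; "tool_rot": TCP orientation; "ft_force": force on the tool from outside, world axes, zero at the start; "moment": the same for the moment, N m; "grip_width": finger opening in m.
Only numpy, scipy, OpenCV 4.12 (cv2) and the standard library are available. Lean on these libraries where they do the work, as an engineer would, in place of code of your own. Each camera call takes 0.05 s, during which the arm holds its last target.

## Task

The swing clamp that holds the steel blanking lid in its nest on the turntable has seized. Rock its black wing knob back and forth in small arcs, easing off as soon as it comes up against resistance each way so that its stud is not over-twisted, until it breaks free, and swing the clamp about a quarter turn anticlockwise, well clear of the lid. Then lift the lid out by its knob and set it down gently, flat in the blue tray, leaving the two cups and the spanner where they are.

Things in the scene. Friction and masses are not known exactly. Their poses are not given: they have to be found in the camera images.
- wing (a point): Centre of the clamp's black wing knob: an upright bar 50 mm long (own y), 12 wide (own x), 30 high, about 76 mm above the deck, turning about its own upright z axis. Under it a round hub 30 mm across; 26 mm below this point the flat clamp arm (16 wide, 8 thick) runs along own +y. Anticlockwise from above opens. Friction 0.05 N m; it stays where left.
- pivot (a point): Where the pivot axis of the clamp meets the turntable's top, under its fixed post (34 mm across). Seized, the knob turns only 0.25 to 0.5 rad between two stops; where the arc lies is not known. Each turn felt to reach the other stop (0.2 N m is enough) loosens it a step, and the stops widen by some 0.03 rad each; after 2 to 8 it is free, the anticlockwise stop gone, with 1.6 rad of travel.
- stud (a joint): Twist of the hidden stud under the knob, rad, anticlockwise positive, 0 unloaded. Resistance builds over the last 0.05 rad before a stop; turning the knob on past the stop winds up the stud like a spring of 7 N m per rad; it springs back. Forcing one stop gains nothing. More than 0.07 rad either way (0.49 N m) is over-twisted and fails the job.
- clamp_tip (a point): A point near the end of the clamp arm, 60 mm from the pivot axis along the arm, at the middle of its thickness. An orange mark lies on the arm 8 mm nearer the pivot.
- nest_mid (a point): Centre of the nest's flat floor under the lid, 30 mm above the deck, on the beige turntable (480 mm across, 20 mm thick). The nest has a rim 6 mm high and 89 mm across inside. The clamp's pivot axis is 85 mm from this point.
- lid_mid (a point): Centre (half-way up) of the round steel blanking lid: a disc 84 mm across and 10 mm thick, with an upright black round knob 24 mm across and 40 mm high in the middle of its top; 50 mm high in all, so this point is 25 mm above its underside and 25 mm below the knob's top. The disc's top is 15 mm below this point. 0.25 kg. The clamp arm lies 2 mm above the disc's rim.
- tray_in (a point): Centre of the floor of the fixed open blue tray, 190 mm square outside, walls 5 mm thick and 22 mm high, floor 5 mm above the deck.
- cup1_mid (a point): Middle of a sealed cup (82 mm across the top, 65 mm high) standing in the next nest on the clamp's side. Leave alone.
- cup2_mid (a point): Middle of a like sealed cup in the nest on the other side. Leave alone.
- spanner: Steel spanner, 160 mm long, lying on the deck beyond the tray; origin under its middle. Leave alone.
Mind the look-alikes: they are no part of the job. What is meant by the part that bears lid_mid is not purple, and is the smaller of those in its own colour.

How it is judged:
By the outcome, as a careful person would: the job done as asked, in the order asked, and still so for the second after the job is handed in, with the robot touching nothing.
It also fails if it takes over 72 s, if anything falls off the work surface, if the arm or the gripper's body presses on something with over 40 N, if the wrist force passes 120 N, or if a joint passes its speed limit or range.

## Working session

There is one attempt and no reset: what is moved stays moved. The work goes in short steps, Python scripts to look and compute and a tool call to move; the robot and the scene stay as the last step left them, time stands still between calls to the robot, and variables do not carry over. Pictures are saved under pics/ and viewed, and the job is handed in when it is done.

Besides the shell and the picture viewer there is one more tool, called after "Request:" as name([rows], argument=value, ...), one row to a line, values as JSON. move_arm: Moves the arm, as the interface text tells. Its arguments: {"type":"object","properties":{"commands":{"type":"array","items":{"type":"array","items":{"type":"number"}}},"newtons":{"type":"number"}},"required":["commands"]}

```bash
mkdir -p pics; ls; python3 - <<'E'
from rig import robot
import cv2,json
o=robot.get_obs()
print({k:(v if not hasattr(v,'tolist') else v.tolist()) for k,v in o.items()})
for n in ["scene","side","wrist"]:
    c=robot.camera(n)
    cv2.imwrite(f"pics/{n}0.png",c["image"][:,:,::-1])
    print(n,{k:v for k,v in c.items() if k!="image"})
    for t in ["wing","lid_mid","clamp_tip","nest_mid","tray_in","cup1_mid","spanner","pivot"]:
        try:
            print(t,[(round(r["p"],2),r["bbox"]) for r in robot.regions_of(c,t)][:4])
        except Exception as e: print(t,e)
print(robot.get_obs()["time"])
E
```

```text
pics
{'time': 0.0, 'q': [-0.17848243994379492, 0.5284669217143968, 1.433878726615148, -1.44339353713085e-05, 1.1813958972491185, -0.17851831783373007], 'joint_velocities': [-0.000886338050865355, 0.00021200610074453212, -0.00143865737458302, -0.00039449877336957093, -0.00020920897163936495, 0.0002537774259658271], 'joint_torque': [-0.0005457454426505137, -44.0045428276062, -17.659353017807007, 0.06325975991785526, 0.05832078633829951, -0.00015371938388852868], 'position': [0.6243314567204462, 0.00015723975422391527, 0.24657861129327005], 'tool_rot': [0.4995521910649826, 0.500631435911021, -0.5004265455701317, 0.49938867254733477], 'ft_force': [-0.3865954478719955, -0.10118645047371587, -0.24842665949896178], 'moment': [0.014708843948585541, -0.004494561380570304, -0.021889133088696413], 'grip_width': 0.08700891964849312}
scene {'fx': 547.6754490609452, 'fy': 547.6754490609452, 'cx': 312.01091712138987, 'cy': 234.89819484248324, 'distortion': array([-0.12759419,  0.        ,  0.        ,  0.        ,  0.        ]), 'xyz': array([1.26565455, 0.49937822, 0.77683401]), 'rotation': array(
[... 1878 characters left out ...]
676e-03,
        -3.51753976e-04],
       [ 5.27804059e-04,  9.57266544e-01,  2.89206647e-01,
        -7.91450993e-02],
       [ 0.00000000e+00,  0.00000000e+00,  0.00000000e+00,
         1.00000000e+00]]), 'shot': 3}
wing [(0.73, [195.5, 111.7, 238.4, 227.1])]
lid_mid [(0.87, [177.2, 23.9, 279.7, 135.5]), (0.87, [2.4, 0.0, 97.3, 124.7])]
clamp_tip [(0.63, [194.7, 108.9, 239.9, 226.5]), (0.26, [174.2, 23.4, 276.4, 135.9])]
nest_mid [(0.85, [128.2, 2.2, 640.0, 336.7])]
tray_in [(0.83, [169.9, 384.6, 286.0, 427.7])]
cup1_mid [(0.97, [278.1, 229.0, 380.4, 327.6])]
spanner [(0.72, [165.7, 385.8, 285.2, 430.2]), (0.42, [278.0, 228.5, 379.8, 328.5])]
pivot [(0.86, [130.6, 0.0, 639.2, 332.3])]
1.35
```

View pics.

View pics/scene0.png

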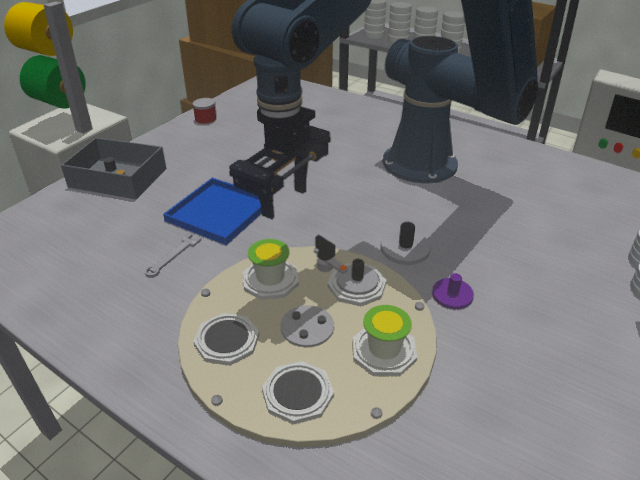

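View pics/side0.png

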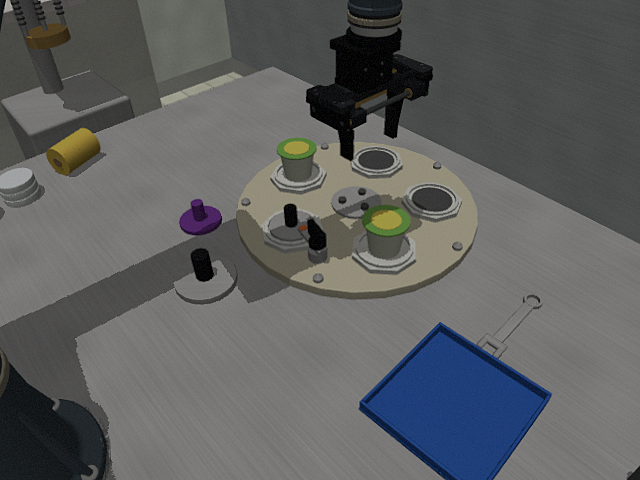

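View pics/wrist0.png

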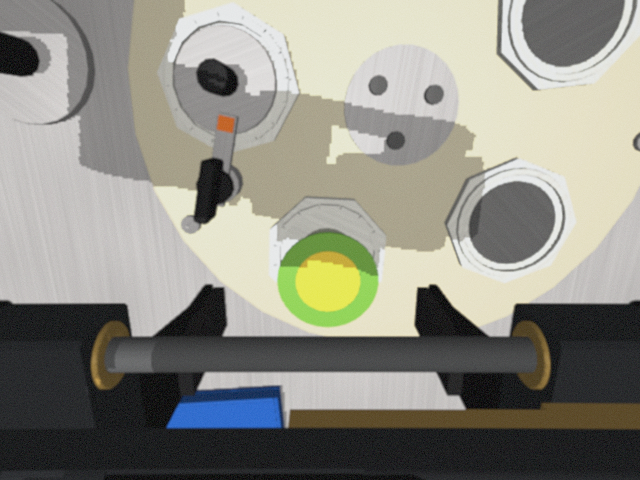

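```bash
cat > h.py <<'E'
import numpy as np,cv2
from scipy.spatial.transform import Rotation as R
from rig import robot
def cam_pose(c,obs):
    if "xyz" in c: return R.from_quat(c["rotation"]).as_matrix(),np.array(c["xyz"])
    T=np.array(c["tool_from_camera"]);Rt=R.from_quat(obs["tool_rot"]).as_matrix()
    return Rt@T[:3,:3],Rt@T[:3,3]+np.array(obs["position"])
def K(c): return np.array([[c["fx"],0,c["cx"]],[0,c["fy"],c["cy"]],[0,0,1]])
def onplane(c,P,uv,z):
    n=cv2.undistortPoints(np.array(uv,float).reshape(-1,1,2),K(c),np.array(c["distortion"])).reshape(-1,2)
    d=np.c_[n,np.ones(len(n))]@P[0].T
    return P[1]+d*((z-P[1][2])/d[:,2])[:,None]
def proj(c,P,X):
    X=np.atleast_2d(X);p=(X-P[1])@P[0]
    return cv2.projectPoints(p.reshape(-1,1,3),np.zeros(3),np.zeros(3),K(c),np.array(c["distortion"]))[0].reshape(-1,2)
def shot(name,fn):
    o=robot.get_obs();c=robot.camera(name);cv2.imwrite(f"pics/{fn}.png",c["image"][:,:,::-1]);
    return c,cam_pose(c,o),o
def st(o=None):
    o=o or robot.get_obs()
    e=R.from_quat(o["tool_rot"]).as_matrix()
    print("t",round(o["time"],2),"pos",np.round(o["position"],4),"x",np.round(e[:,0],3),"y",np.round(e[:,1],3),"z",np.round(e[:,2],3),"F",np.round(o["ft_force"],2),"M",np.round(o["moment"],3),"w",round(o["grip_width"],4))
E
python3 - <<'E'
from h import *
st()
w,P,o=shot("wrist","w1")
s,Ps,_=shot("scene","s1"); d,Pd,_=shot("side","d1")
for nm,c,pp in (("w",w,P),("s",s,Ps),("d",d,Pd)):
    im=c["image"][:,:,::-1]
    x0,y0,x1,y1={"w":(120,0,320,240),"s":(290,220,400,310),"d":(255,190,345,275)}[nm]
    k={"w":2.5,"s":6,"d":6}[nm]
    cv2.imwrite(f"pics/z{nm}1.png",cv2.resize(im[y0:y1,x0:x1],None,fx=k,fy=k,interpolation=cv2.INTER_CUBIC))
print("knob top",onplane(w,P,[(217,78)],.08), "wing top ends",onplane(w,P,[(212,163),(203,222)],.091),"orange",onplane(w,P,[(226,124)],.054),
 "cup1",onplane(w,P,[(328,280)],.095))
r=[x for x in robot.regions_of(w,"lid_mid")][0]
print(r["bbox"])
E
```

```text
t 1.35 pos [0.625  0.     0.2475] x [-0.  0. -1.] y [ 1. -0. -0.] z [-0. -1. -0.] F [-0.03 -0.59  0.34] M [-0.047 -0.056 -0.004] w 0.0874
knob top [[0.54899318 0.11186159 0.08      ]] wing top ends [[0.54331731 0.05208804 0.091     ]
 [0.53257908 0.00679196 0.091     ]] orange [[0.54712015 0.07999344 0.054     ]] cup1 [[ 0.63034691 -0.04032451  0.095     ]]
[172.5, 22.7, 278.1, 134.5]
```

View pics/zw1.png

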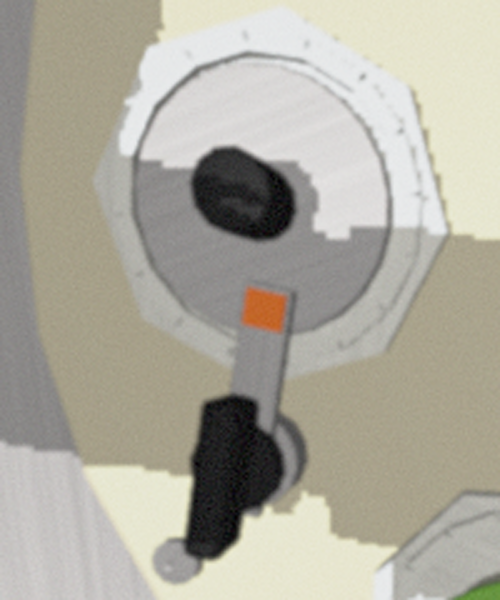

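View pics/zs1.png

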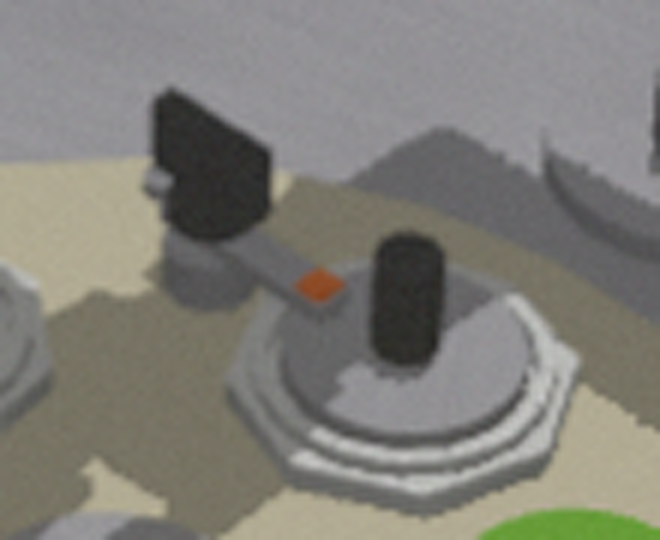

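View pics/zd1.png

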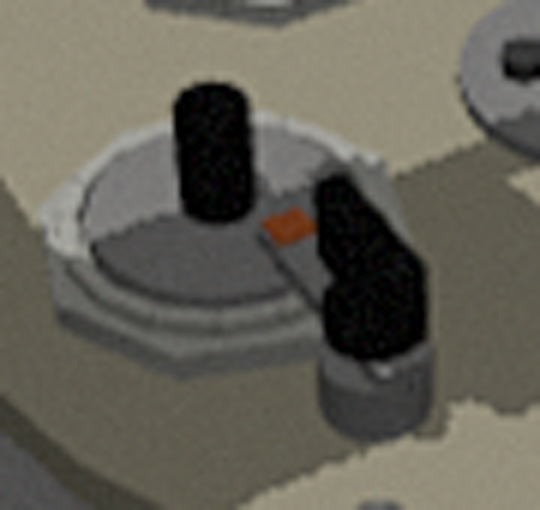

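Request:
move_arm([
  [0,0,-35,-15,5],
  [0,0,-70,-30,10],
  [0,0,-85,-40,13],
  [0,0,-85,-40,13],
  [0,0,-85,-40,13],
  [0,0,-85,-40,13],
], newtons=30)

```text
time: 2.05
position: [0.5416, 0.0396, 0.2481]
tool_rot: [0.554, 0.44, -0.553, 0.441]
ft_force: [0.9, 0.8, -1.1]
grip_width: 0.0548
```

```bash
python3 - <<'E'
from h import *
st()
w,P,o=shot("wrist","w2")
r=robot.regions_of(w,"wing")
print([(x["p"],x["bbox"]) for x in r])
np.savez("w2.npz",R=P[0],t=P[1],m=r[0]["pixels"])
im=w["image"][:,:,::-1]
print(proj(w,P,[[.536,.03,.091],[.549,.112,.08]]))
cv2.imwrite("pics/w2z.png",cv2.resize(im[0:300,120:520],None,fx=2,fy=2,interpolation=cv2.INTER_CUBIC))
E
```

```text
t 2.05 pos [0.5416 0.0396 0.2481] x [ 0.003 -0.001 -1.   ] y [ 0.975 -0.224  0.003] z [-0.224 -0.975 -0.   ] F [ 0.86  0.8  -1.11] M [-0.012  0.049  0.002] w 0.0548
[(0.69, [300.7, 161.8, 334.6, 273.4])]
[[316.46374869 242.8229935 ]
 [308.69106037 134.37445435]]
```

View pics/w2z.png

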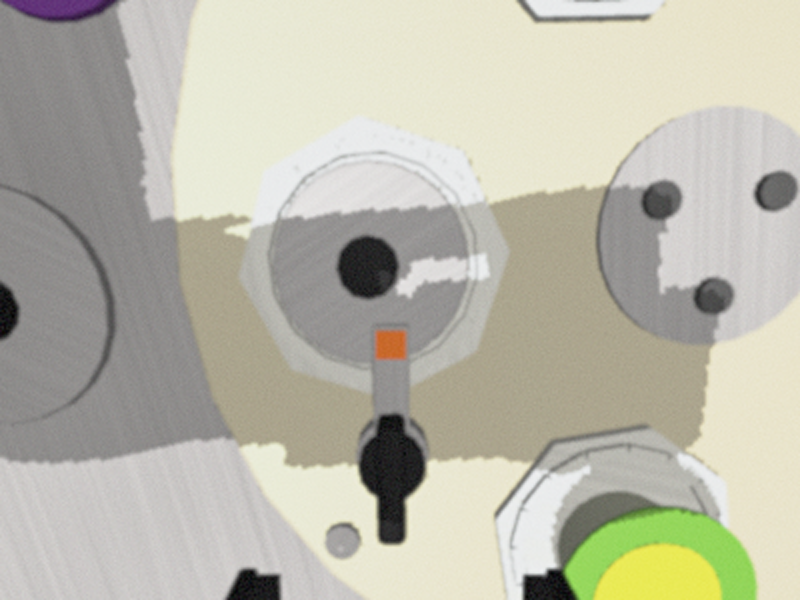

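```bash
python3 - <<'E'
from h import *
w,P,o=shot("wrist","w3"); st(o)
f=onplane(w,P,[(315.5,271.5)],.091)[0]; a=onplane(w,P,[(315.7,172.5)],.054)[0]
u=(a-f)[:2]; print("far",f,"orange",a,"dist",np.linalg.norm(u)," exp 77"); u/=np.linalg.norm(u)
print("dir deg",np.degrees(np.arctan2(u[1],u[0])), "pivot from far",f[:2]+.025*u,"from orange",a[:2]-.052*u)
k=onplane(w,P,[(120+367/2,267/2)],.08)[0]; print("knob",k, np.linalg.norm(k[:2]-(a[:2]-.052*u)))
e=o and R.from_quat(o["tool_rot"]).as_matrix(); print(np.degrees(np.arctan2(-e[0,2]*-1,1)), "tool -z deg",np.degrees(np.arctan2(-e[1,2],-e[0,2])))
# overlay hypothesised
p=np.mean([f[:2]+.025*u,a[:2]-.052*u],axis=0); n=np.array([u[1],-u[0]])
im=w["image"][:,:,::-1].copy(); im=cv2.resize(im,None,fx=2,fy=2,interpolation=cv2.INTER_CUBIC)
for zz,col in ((.091,(0,0,255)),(.061,(0,255,0))):
    c=[np.r_[p+sx*.006*n+sy*.025*u,zz] for sx,sy in((1,1),(1,-1),(-1,-1),(-1,1))]
    cv2.polylines(im,[np.int32(np.round(2*proj(w,P,c)))],True,col,1)
th=np.linspace(0,6.28,60)
for zz,r,q in ((.061,.015,p),(.05,.015,p),(.03,.017,p),(.08,.012,k[:2]),(.04,.042,k[:2])):
    cv2.polylines(im,[np.int32(np.round(2*proj(w,P,np.c_[q[0]+r*np.cos(th),q[1]+r*np.sin(th),np.full(60,zz)])))],True,(255,0,255),1)
cv2.imwrite("pics/w3o.png",im[150:600,340:940])
E
```

```text
t 2.15 pos [0.5417 0.0393 0.2478] x [ 0.002 -0.    -1.   ] y [ 0.974 -0.225  0.002] z [-0.225 -0.974 -0.   ] F [-0.27 -0.31  1.11] M [ 0.043  0.035 -0.054] w 0.0479
far [0.52966684 0.00632092 0.091     ] orange [0.54671131 0.07979957 0.054     ] dist 0.07542960601343149  exp 77
dir deg 76.94035807534242 pivot from far [0.53531597 0.03067431] from orange [0.53496112 0.02914453]
knob [0.54535873 0.11327823 0.08      ] 0.08477375797916234
-12.683777400878835 tool -z deg 76.99346218906425
```

View pics/w3o.png

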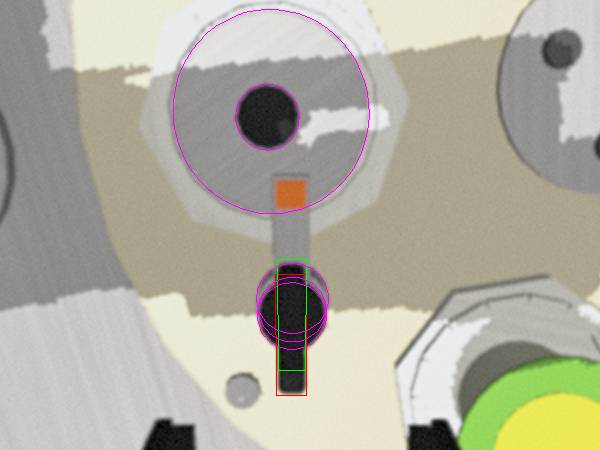

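Request:
move_arm([
  [0,30,-4,10,0],
  [0,65,-4,10.5,0],
  [0,100,-4,10.5,0],
  [0,130,-4,10.5,0],
  [0,150,-4,10.5,0],
  [0,158,-4,10.5,0],
  [0,158,-4,10.5,0],
])

```text
time: 2.78
position: [0.5332, 0.0304, 0.0874]
tool_rot: [-0.553, -0.441, 0.554, -0.439]
ft_force: [-0.1, -0.5, -0.2]
grip_width: 0.0435
```

```bash
python3 - <<'E'
from h import *
st()
w,P,o=shot("wrist","w4")
st()
E
```

```text
t 2.78 pos [0.5332 0.0304 0.0874] x [-0.004  0.001 -1.   ] y [ 0.974 -0.225 -0.004] z [-0.225 -0.974  0.   ] F [-0.11 -0.49 -0.23] M [ 0.008  0.028 -0.003] w 0.0435
t 2.83 pos [0.5341 0.0304 0.0889] x [-0.001  0.    -1.   ] y [ 0.974 -0.225 -0.001] z [-0.225 -0.974  0.   ] F [ 0.31 -0.68 -0.6 ] M [ 0.026 -0.008 -0.067] w 0.0435
```

View pics/w4.png

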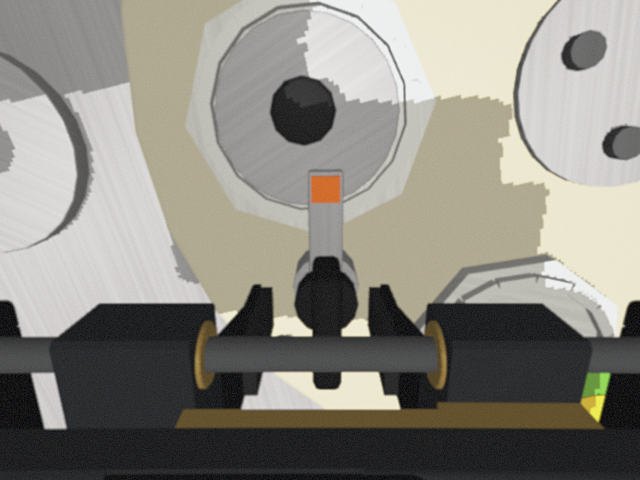

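Request:
move_arm([
  [0.5,0,1.5,0,0],
  [1,0,1.5,0,0],
  [1,0,1.5,0,0],
  [1,0,1.5,0,0],
  [1,0,1.5,0,0],
  [1,0,1.5,0,0],
], newtons=40)

```text
time: 3.33
position: [0.5357, 0.0303, 0.0902]
tool_rot: [0.554, 0.44, -0.553, 0.441]
ft_force: [2.6, -1.0, 0.2]
grip_width: 0.012
```

```bash
python3 - <<'E'
from h import *
st()
w,P,o=shot("wrist","w5")
st()
E
```

```text
t 3.33 pos [0.5357 0.0303 0.0902] x [ 0.002 -0.    -1.   ] y [ 0.974 -0.225  0.002] z [-0.225 -0.974 -0.   ] F [ 2.65 -1.04  0.23] M [-0.117 -0.152 -0.007] w 0.012
t 3.38 pos [0.5357 0.0303 0.0901] x [ 0.002 -0.    -1.   ] y [ 0.974 -0.225  0.002] z [-0.225 -0.974 -0.   ] F [-0.09 -1.27  2.59] M [ 0.029 -0.065  0.034] w 0.0116
```

View pics/w5.png

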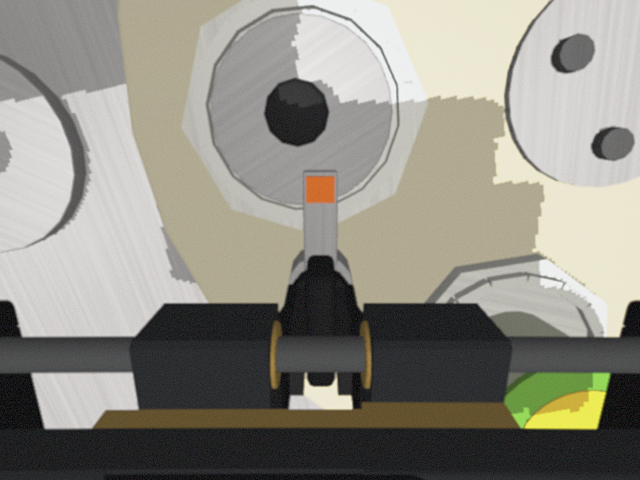

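```bash
cat > m.py <<'E'
from h import *
o=robot.get_obs(); e=R.from_quat(o["tool_rot"]).as_matrix()
print("t",round(o["time"],2),"ang",round(np.degrees(np.arctan2(-e[1,2],-e[0,2])),2),"Mz",round(o["moment"][2],3),"F",np.round(o["ft_force"],1),"pos",np.round(o["position"],4))
E
python3 m.py
```

```text
t 3.38 ang 77.01 Mz 0.034 F [-0.1 -1.3  2.6] pos [0.5357 0.0303 0.0901]
```

Request:
move_arm([
  [1,0,0,0,-2],
  [1,0,0,0,-2],
  [1,0,0,0,-2],
])

```text
time: 3.63
position: [0.5357, 0.0303, 0.0901]
tool_rot: [0.546, 0.449, -0.545, 0.45]
ft_force: [0.7, -0.4, 4.6]
grip_width: 0.0117
```

```bash
python3 m.py
```

```text
t 3.63 ang 78.97 Mz 0.028 F [ 0.7 -0.4  4.6] pos [0.5357 0.0303 0.0901]
```

Request:
move_arm([
  [1,0,0,0,-2],
  [1,0,0,0,-2],
  [1,0,0,0,-2],
])

```text
time: 3.88
position: [0.5357, 0.0303, 0.0901]
tool_rot: [0.538, 0.459, -0.538, 0.459]
ft_force: [-0.3, -0.6, 4.9]
grip_width: 0.0117
```

```bash
python3 m.py
```

```text
t 3.88 ang 80.97 Mz 0.024 F [-0.3 -0.6  4.9] pos [0.5357 0.0303 0.0901]
```

Request:
move_arm([
  [1,0,0,0,-2],
  [1,0,0,0,-2],
  [1,0,0,0,-2],
])

```text
time: 4.13
position: [0.5357, 0.0303, 0.0901]
tool_rot: [0.53, 0.468, -0.529, 0.469]
ft_force: [-0.4, -1.3, 5.6]
grip_width: 0.0117
```

```bash
python3 m.py
```

```text
t 4.13 ang 82.97 Mz 0.07 F [-0.4 -1.3  5.6] pos [0.5357 0.0303 0.0901]
```

Request:
move_arm([
  [1,0,0,0,-1.5],
  [1,0,0,0,-1.5],
  [1,0,0,0,-1.5],
])

```text
time: 4.38
position: [0.5357, 0.0303, 0.0901]
tool_rot: [0.524, 0.475, -0.523, 0.476]
ft_force: [-1.0, 0.6, 6.2]
grip_width: 0.0117
```

```bash
python3 m.py
```

```text
t 4.38 ang 84.47 Mz 0.071 F [-1.   0.6  6.2] pos [0.5357 0.0303 0.0901]
```

Request:
move_arm([
  [1,0,0,0,-1.5],
  [1,0,0,0,-1.5],
  [1,0,0,0,-1.5],
])

```text
time: 4.63
position: [0.5356, 0.0303, 0.0901]
tool_rot: [0.518, 0.482, -0.517, 0.482]
ft_force: [-1.2, 0.9, 5.8]
grip_width: 0.0119
```

```bash
python3 m.py; python3 -c "
from h import *
shot('wrist','w6')"; python3 m.py
```

```text
t 4.63 ang 85.95 Mz -0.012 F [-1.2  0.9  5.8] pos [0.5356 0.0303 0.0901]
t 4.68 ang 85.95 Mz -0.051 F [-0.7  0.7  6.1] pos [0.5357 0.0303 0.0901]
```

View pics/w6.png

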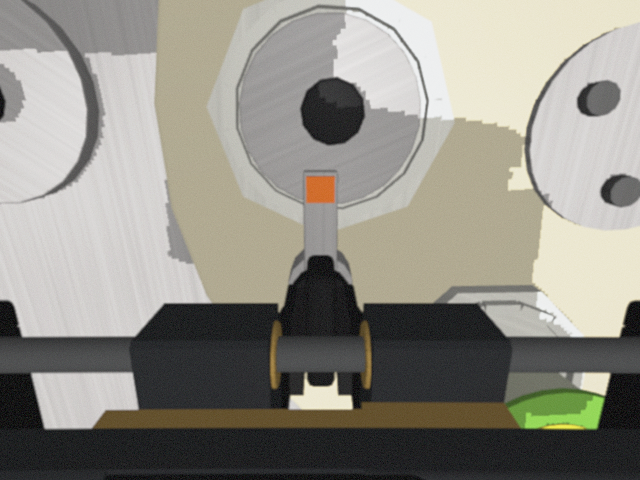

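Request:
move_arm([
  [1,0,0,0,-1],
  [1,0,0,0,-1],
  [1,0,0,0,-1],
])

```text
time: 4.93
position: [0.5356, 0.0303, 0.0901]
tool_rot: [0.513, 0.486, -0.513, 0.487]
ft_force: [-0.8, 0.6, 6.2]
grip_width: 0.0121
```

```bash
python3 m.py
```

```text
t 4.93 ang 86.94 Mz -0.083 F [-0.8  0.6  6.2] pos [0.5356 0.0303 0.0901]
```

Request:
move_arm([
  [1,0,0,0,-1],
  [1,0,0,0,-1],
  [1,0,0,0,-1],
])

```text
time: 5.18
position: [0.5356, 0.0303, 0.0901]
tool_rot: [0.509, 0.491, -0.509, 0.491]
ft_force: [0.2, 0.1, 5.6]
grip_width: 0.0118
```

```bash
python3 m.py
```

```text
t 5.18 ang 87.94 Mz -0.058 F [0.2 0.1 5.6] pos [0.5356 0.0303 0.0901]
```

Request:
move_arm([
  [1,0,0,0,-1],
  [1,0,0,0,-1],
  [1,0,0,0,-1],
])

```text
time: 5.43
position: [0.5356, 0.0303, 0.0901]
tool_rot: [0.505, 0.495, -0.504, 0.496]
ft_force: [-0.3, 0.6, 5.3]
grip_width: 0.0115
```

```bash
python3 m.py
```

```text
t 5.43 ang 88.94 Mz -0.119 F [-0.3  0.6  5.3] pos [0.5356 0.0303 0.0901]
```

Request:
move_arm([
  [1,0,0,0,-1],
  [1,0,0,0,-1],
  [1,0,0,0,-1],
])

```text
time: 5.68
position: [0.5356, 0.0303, 0.0901]
tool_rot: [0.501, 0.499, -0.5, 0.5]
ft_force: [0.1, 0.1, 5.8]
grip_width: 0.0113
```

```bash
python3 m.py
```

```text
t 5.68 ang 89.92 Mz -0.144 F [0.1 0.1 5.8] pos [0.5356 0.0303 0.0901]
```

Request:
move_arm([
  [1,0,0,0,-1],
  [1,0,0,0,-1],
  [1,0,0,0,-1],
])

```text
time: 5.93
position: [0.5356, 0.0303, 0.0901]
tool_rot: [0.496, 0.504, -0.496, 0.504]
ft_force: [0.4, -0.2, 5.8]
grip_width: 0.012
```

```bash
python3 m.py
```

```text
t 5.93 ang 90.89 Mz -0.169 F [ 0.4 -0.2  5.8] pos [0.5356 0.0303 0.0901]
```

Request:
move_arm([
  [1,0,0,0,-1],
  [1,0,0,0,-1],
  [1,0,0,0,-1],
])

```text
time: 6.18
position: [0.5356, 0.0303, 0.0901]
tool_rot: [0.492, 0.508, -0.491, 0.508]
ft_force: [-1.2, -0.5, 5.7]
grip_width: 0.0116
```

```bash
python3 m.py; python3 -c "
from h import *
shot('wrist','w7')"; python3 m.py
```

```text
t 6.18 ang 91.86 Mz -0.282 F [-1.2 -0.5  5.7] pos [0.5356 0.0303 0.0901]
t 6.23 ang 91.86 Mz -0.317 F [-0.1  0.4  5.2] pos [0.5356 0.0304 0.0901]
```

View pics/w7.png

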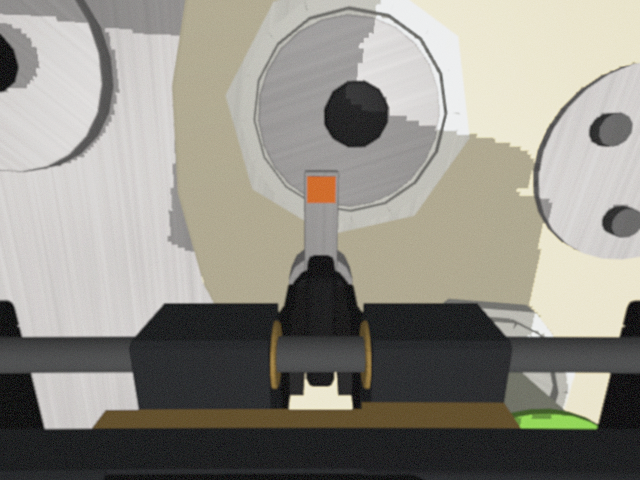

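Request:
move_arm([
  [1,0,0,0,4],
  [1,0,0,0,8],
  [1,0,0,0,12],
  [1,0,0,0,14],
  [1,0,0,0,14],
])

```text
time: 6.65
position: [0.5357, 0.0303, 0.0901]
tool_rot: [0.55, 0.444, -0.55, 0.445]
ft_force: [0.7, -0.0, 5.9]
grip_width: 0.0117
```

```bash
python3 m.py
```

```text
t 6.65 ang 77.88 Mz -0.079 F [ 0.7 -0.   5.9] pos [0.5357 0.0303 0.0901]
```

Request:
move_arm([
  [1,0,0,0,1.5],
  [1,0,0,0,1.5],
  [1,0,0,0,1.5],
])

```text
time: 6.9
position: [0.5357, 0.0303, 0.0902]
tool_rot: [0.556, 0.437, -0.555, 0.438]
ft_force: [-0.1, -0.2, 5.8]
grip_width: 0.0119
```

```bash
python3 m.py
```

```text
t 6.9 ang 76.44 Mz 0.007 F [-0.1 -0.2  5.8] pos [0.5357 0.0303 0.0902]
```

Request:
move_arm([
  [1,0,0,0,1.5],
  [1,0,0,0,1.5],
  [1,0,0,0,1.5],
])

```text
time: 7.15
position: [0.5357, 0.0303, 0.0901]
tool_rot: [0.562, 0.43, -0.561, 0.431]
ft_force: [-0.6, -0.1, 5.6]
grip_width: 0.0118
```

```bash
python3 m.py
```

```text
t 7.15 ang 74.94 Mz -0.09 F [-0.6 -0.1  5.6] pos [0.5357 0.0303 0.0901]
```

Request:
move_arm([
  [1,0,0,0,1.5],
  [1,0,0,0,1.5],
  [1,0,0,0,1.5],
])

```text
time: 7.4
position: [0.5357, 0.0303, 0.0901]
tool_rot: [0.567, 0.422, -0.566, 0.423]
ft_force: [-0.4, -0.1, 5.6]
grip_width: 0.0119
```

```bash
python3 m.py
```

```text
t 7.4 ang 73.44 Mz -0.061 F [-0.4 -0.1  5.6] pos [0.5357 0.0303 0.0901]
```

Request:
move_arm([
  [1,0,0,0,1.5],
  [1,0,0,0,1.5],
  [1,0,0,0,1.5],
])

```text
time: 7.65
position: [0.5357, 0.0303, 0.0901]
tool_rot: [0.573, 0.415, -0.572, 0.416]
ft_force: [0.9, 0.1, 5.4]
grip_width: 0.0119
```

```bash
python3 m.py
```

```text
t 7.65 ang 71.96 Mz -0.011 F [0.9 0.1 5.4] pos [0.5357 0.0303 0.0901]
```

Request:
move_arm([
  [1,0,0,0,1.5],
  [1,0,0,0,1.5],
  [1,0,0,0,1.5],
])

```text
time: 7.9
position: [0.5357, 0.0303, 0.0901]
tool_rot: [0.578, 0.408, -0.577, 0.408]
ft_force: [0.5, -0.2, 5.1]
grip_width: 0.012
```

```bash
python3 m.py
```

```text
t 7.9 ang 70.47 Mz 0.009 F [ 0.5 -0.2  5.1] pos [0.5357 0.0303 0.0901]
```

Request:
move_arm([
  [1,0,0,0,1.5],
  [1,0,0,0,1.5],
  [1,0,0,0,1.5],
])

```text
time: 8.15
position: [0.5357, 0.0303, 0.0901]
tool_rot: [0.583, 0.4, -0.583, 0.401]
ft_force: [0.5, 0.5, 4.2]
grip_width: 0.0109
```

```bash
python3 m.py
```

```text
t 8.15 ang 68.97 Mz 0.025 F [0.5 0.5 4.2] pos [0.5357 0.0303 0.0901]
```

Request:
move_arm([
  [1,0,0,0,1.5],
  [1,0,0,0,1.5],
  [1,0,0,0,1.5],
])

```text
time: 8.4
position: [0.5358, 0.0303, 0.0901]
tool_rot: [0.588, 0.392, -0.588, 0.393]
ft_force: [-0.2, -0.1, 4.4]
grip_width: 0.012
```

```bash
python3 m.py
```

```text
t 8.4 ang 67.48 Mz 0.038 F [-0.2 -0.1  4.4] pos [0.5358 0.0303 0.0901]
```

Request:
move_arm([
  [1,0,0,0,1.5],
  [1,0,0,0,1.5],
  [1,0,0,0,1.5],
])

```text
time: 8.65
position: [0.5358, 0.0303, 0.0901]
tool_rot: [0.593, 0.385, -0.593, 0.386]
ft_force: [-0.5, 0.3, 4.8]
grip_width: 0.0117
```

```bash
python3 m.py
```

```text
t 8.65 ang 66.02 Mz 0.225 F [-0.5  0.3  4.8] pos [0.5358 0.0303 0.0901]
```

Request:
move_arm([
  [1,0,0,0,0.7],
  [1,0,0,0,0.7],
  [1,0,0,0,0.7],
])

```text
time: 8.9
position: [0.5358, 0.0303, 0.0901]
tool_rot: [0.596, 0.381, -0.595, 0.382]
ft_force: [-0.3, 0.0, 5.4]
grip_width: 0.0117
```

```bash
python3 m.py
```

```text
t 8.9 ang 65.35 Mz 0.308 F [-0.3  0.   5.4] pos [0.5358 0.0303 0.0901]
```

Request:
move_arm([
  [1,0,0,0,-6],
  [1,0,0,0,-12],
  [1,0,0,0,-18],
  [1,0,0,0,-23],
  [1,0,0,0,-25],
  [1,0,0,0,-25],
  [1,0,0,0,-25],
])

```text
time: 9.48
position: [0.5356, 0.0303, 0.0901]
tool_rot: [0.499, 0.501, -0.499, 0.501]
ft_force: [-0.4, 0.3, 5.2]
grip_width: 0.0118
```

```bash
python3 m.py
```

```text
t 9.48 ang 90.26 Mz -0.037 F [-0.4  0.3  5.2] pos [0.5356 0.0303 0.0901]
```

Request:
move_arm([
  [1,0,0,0,-1.5],
  [1,0,0,0,-1.5],
  [1,0,0,0,-1.5],
])

```text
time: 9.73
position: [0.5356, 0.0303, 0.0901]
tool_rot: [0.493, 0.507, -0.492, 0.508]
ft_force: [-1.7, 0.5, 5.9]
grip_width: 0.0116
```

```bash
python3 m.py
```

```text
t 9.73 ang 91.72 Mz -0.082 F [-1.7  0.5  5.9] pos [0.5356 0.0303 0.0901]
```

Widened, as expected. On.

Request:
move_arm([
  [1,0,0,0,-1.5],
  [1,0,0,0,-1.5],
  [1,0,0,0,-1.5],
])

```text
time: 9.98
position: [0.5356, 0.0303, 0.0901]
tool_rot: [0.486, 0.513, -0.486, 0.514]
ft_force: [-0.3, 0.3, 4.5]
grip_width: 0.0117
```

```bash
python3 m.py
```

```text
t 9.98 ang 93.18 Mz -0.25 F [-0.3  0.3  4.5] pos [0.5356 0.0303 0.0901]
```

Request:
move_arm([
  [1,0,0,0,-0.6],
  [1,0,0,0,-0.6],
  [1,0,0,0,-0.6],
])

```text
time: 10.23
position: [0.5356, 0.0304, 0.0901]
tool_rot: [0.484, 0.516, -0.483, 0.516]
ft_force: [0.0, 0.2, 5.8]
grip_width: 0.0117
```

```bash
python3 m.py
```

```text
t 10.23 ang 93.75 Mz -0.353 F [0.  0.2 5.8] pos [0.5356 0.0304 0.0901]
```

Request:
move_arm([
  [1,0,0,0,6],
  [1,0,0,0,12],
  [1,0,0,0,18],
  [1,0,0,0,24],
  [1,0,0,0,28],
  [1,0,0,0,28.5],
  [1,0,0,0,28.5],
])

```text
time: 10.82
position: [0.5358, 0.0303, 0.0901]
tool_rot: [0.595, 0.381, -0.595, 0.382]
ft_force: [0.2, 0.7, 5.5]
grip_width: 0.0116
```

```bash
python3 m.py
```

```text
t 10.82 ang 65.37 Mz 0.112 F [0.2 0.7 5.5] pos [0.5358 0.0303 0.0901]
```

Request:
move_arm([
  [1,0,0,0,1.5],
  [1,0,0,0,1.5],
  [1,0,0,0,1.5],
])

```text
time: 11.07
position: [0.5358, 0.0303, 0.0901]
tool_rot: [0.6, 0.374, -0.6, 0.375]
ft_force: [0.9, 0.4, 5.6]
grip_width: 0.0118
```

```bash
python3 m.py
```

```text
t 11.07 ang 63.92 Mz 0.185 F [0.9 0.4 5.6] pos [0.5358 0.0303 0.0901]
```

Request:
move_arm([
  [1,0,0,0,1],
  [1,0,0,0,1],
  [1,0,0,0,1],
])

```text
time: 11.32
position: [0.5358, 0.0302, 0.0901]
tool_rot: [0.603, 0.369, -0.603, 0.37]
ft_force: [-0.8, -0.3, 4.9]
grip_width: 0.0114
```

```bash
python3 m.py
```

```text
t 11.32 ang 62.96 Mz 0.421 F [-0.8 -0.3  4.9] pos [0.5358 0.0302 0.0901]
```

Request:
move_arm([
  [1,0,0,0,-6],
  [1,0,0,0,-12],
  [1,0,0,0,-18],
  [1,0,0,0,-24],
  [1,0,0,0,-30],
  [1,0,0,0,-31],
  [1,0,0,0,-31],
])

```text
time: 11.9
position: [0.5356, 0.0304, 0.0901]
tool_rot: [0.483, 0.516, -0.483, 0.517]
ft_force: [1.1, 0.3, 5.3]
grip_width: 0.0114
```

```bash
python3 m.py
```

```text
t 11.9 ang 93.85 Mz -0.13 F [1.1 0.3 5.3] pos [0.5356 0.0304 0.0901]
```

Request:
move_arm([
  [1,0,0,0,-1],
  [1,0,0,0,-1],
  [1,0,0,0,-1],
])

```text
time: 12.15
position: [0.5356, 0.0303, 0.0901]
tool_rot: [0.479, 0.52, -0.478, 0.521]
ft_force: [0.1, -0.2, 5.4]
grip_width: 0.0112
```

```bash
python3 m.py
```

```text
t 12.15 ang 94.79 Mz -0.178 F [ 0.1 -0.2  5.4] pos [0.5356 0.0303 0.0901]
```

Request:
move_arm([
  [1,0,0,0,-1],
  [1,0,0,0,-1],
  [1,0,0,0,-1],
])

```text
time: 12.4
position: [0.5356, 0.0303, 0.0901]
tool_rot: [0.475, 0.524, -0.474, 0.525]
ft_force: [-0.0, 0.5, 5.6]
grip_width: 0.0113
```

```bash
python3 m.py
```

```text
t 12.4 ang 95.75 Mz -0.301 F [-0.   0.5  5.6] pos [0.5356 0.0303 0.0901]
```

Request:
move_arm([
  [1,0,0,0,6.5],
  [1,0,0,0,13],
  [1,0,0,0,19.5],
  [1,0,0,0,26],
  [1,0,0,0,31],
  [1,0,0,0,32.5],
  [1,0,0,0,32.5],
])

```text
time: 12.98
position: [0.5358, 0.0303, 0.0901]
tool_rot: [0.602, 0.371, -0.601, 0.372]
ft_force: [0.3, -0.1, 5.4]
grip_width: 0.0115
```

```bash
python3 m.py
```

```text
t 12.98 ang 63.33 Mz 0.006 F [ 0.3 -0.1  5.4] pos [0.5358 0.0303 0.0901]
```

Request:
move_arm([
  [1,0,0,0,1],
  [1,0,0,0,1],
  [1,0,0,0,1],
])

```text
time: 13.23
position: [0.5357, 0.0303, 0.0901]
tool_rot: [0.605, 0.366, -0.605, 0.367]
ft_force: [0.5, -0.3, 4.3]
grip_width: 0.0114
```

```bash
python3 m.py
```

```text
t 13.23 ang 62.39 Mz 0.147 F [ 0.5 -0.3  4.3] pos [0.5357 0.0303 0.0901]
```

Request:
move_arm([
  [1,0,0,0,1],
  [1,0,0,0,1],
  [1,0,0,0,1],
])

```text
time: 13.48
position: [0.5358, 0.0303, 0.0901]
tool_rot: [0.608, 0.361, -0.608, 0.361]
ft_force: [0.7, -0.2, 6.2]
grip_width: 0.0117
```

```bash
python3 m.py
```

```text
t 13.48 ang 61.41 Mz 0.2 F [ 0.7 -0.2  6.2] pos [0.5358 0.0303 0.0901]
```

Request:
move_arm([
  [1,0,0,0,0.7],
  [1,0,0,0,0.7],
  [1,0,0,0,0.7],
])

```text
time: 13.73
position: [0.5358, 0.0302, 0.0901]
tool_rot: [0.61, 0.357, -0.61, 0.358]
ft_force: [0.5, -0.0, 4.9]
grip_width: 0.0112
```

```bash
python3 m.py
```

```text
t 13.73 ang 60.74 Mz 0.272 F [ 0.5 -0.   4.9] pos [0.5358 0.0302 0.0901]
```

Request:
move_arm([
  [1,0,0,0,-6.5],
  [1,0,0,0,-13],
  [1,0,0,0,-19.5],
  [1,0,0,0,-26],
  [1,0,0,0,-32.5],
  [1,0,0,0,-35],
  [1,0,0,0,-35],
])

```text
time: 14.32
position: [0.5356, 0.0303, 0.0901]
tool_rot: [0.475, 0.524, -0.474, 0.525]
ft_force: [0.7, -0.5, 5.8]
grip_width: 0.0115
```

```bash
python3 m.py
```

```text
t 14.32 ang 95.75 Mz 0.063 F [ 0.7 -0.5  5.8] pos [0.5356 0.0303 0.0901]
```

Request:
move_arm([
  [1,0,0,0,-1],
  [1,0,0,0,-1],
  [1,0,0,0,-1],
])

```text
time: 14.57
position: [0.5356, 0.0303, 0.0901]
tool_rot: [0.47, 0.528, -0.47, 0.529]
ft_force: [-0.7, 0.0, 5.2]
grip_width: 0.0116
```

```bash
python3 m.py
```

```text
t 14.57 ang 96.66 Mz 0.052 F [-0.7  0.   5.2] pos [0.5356 0.0303 0.0901]
```

Request:
move_arm([
  [1,0,0,0,-1.5],
  [1,0,0,0,-1.5],
  [1,0,0,0,-1.5],
])

```text
time: 14.82
position: [0.5356, 0.0303, 0.0901]
tool_rot: [0.463, 0.534, -0.463, 0.535]
ft_force: [-0.7, 0.2, 6.8]
grip_width: 0.0118
```

```bash
python3 m.py
```

```text
t 14.82 ang 98.17 Mz 0.01 F [-0.7  0.2  6.8] pos [0.5356 0.0303 0.0901]
```

Request:
move_arm([
  [1,0,0,0,-1],
  [1,0,0,0,-1],
  [1,0,0,0,-1],
])

```text
time: 15.07
position: [0.5356, 0.0303, 0.0901]
tool_rot: [0.459, 0.538, -0.458, 0.539]
ft_force: [-0.4, 0.3, 5.8]
grip_width: 0.0119
```

```bash
python3 m.py
```

```text
t 15.07 ang 99.15 Mz 0.059 F [-0.4  0.3  5.8] pos [0.5356 0.0303 0.0901]
```

Request:
move_arm([
  [1,0,0,0,-5],
  [1,0,0,0,-10],
  [1,0,0,0,-15],
  [1,0,0,0,-20],
  [1,0,0,0,-20],
])

```text
time: 15.48
position: [0.5355, 0.0303, 0.0901]
tool_rot: [0.357, 0.61, -0.357, 0.611]
ft_force: [0.1, 0.5, 5.4]
grip_width: 0.0117
```

```bash
python3 m.py
```

```text
t 15.48 ang 119.33 Mz 0.014 F [0.1 0.5 5.4] pos [0.5355 0.0303 0.0901]
```

Request:
move_arm([
  [1,0,0,0,-5],
  [1,0,0,0,-10],
  [1,0,0,0,-15],
  [1,0,0,0,-20],
  [1,0,0,0,-20],
])

```text
time: 15.9
position: [0.5354, 0.0302, 0.0901]
tool_rot: [0.246, 0.663, -0.246, 0.663]
ft_force: [-0.4, -0.6, 6.2]
grip_width: 0.0116
```

```bash
python3 m.py; python3 -c "
from h import *
print(np.round(robot.get_obs()['q'],2))
shot('wrist','w8');shot('scene','s8')"
```

```text
t 15.9 ang 139.34 Mz 0.035 F [-0.4 -0.6  6.2] pos [0.5354 0.0302 0.0901]
[-0.15  0.65  1.78 -0.    0.71 -1.01]
```

View pics/w8.png

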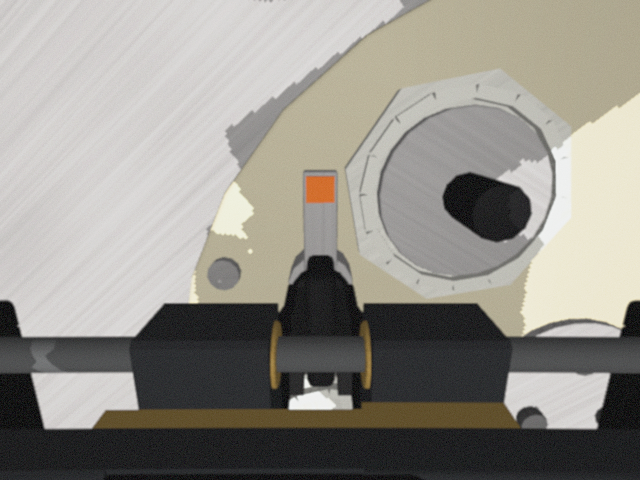

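View pics/s8.png

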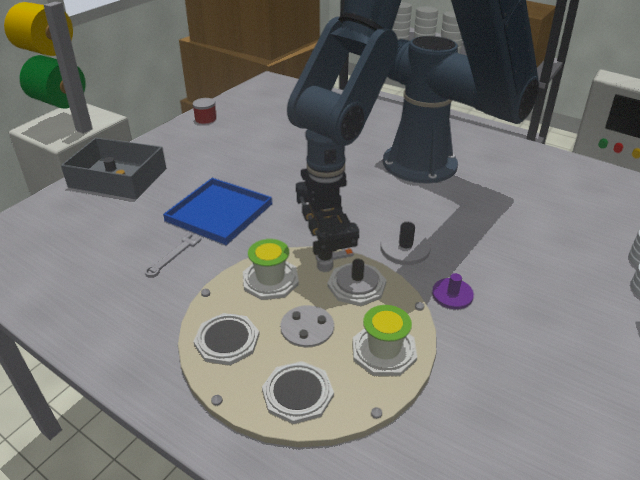

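Request:
move_arm([
  [1,0,0,0,-4],
  [1,0,0,0,-8],
  [1,0,0,0,-8],
  [1,0,0,0,-8],
])

```text
time: 16.33
position: [0.5354, 0.0302, 0.0901]
tool_rot: [0.2, 0.678, -0.2, 0.679]
ft_force: [-0.8, 0.4, 5.8]
grip_width: 0.0119
```

```bash
python3 m.py
```

```text
t 16.33 ang 147.19 Mz 0.023 F [-0.8  0.4  5.8] pos [0.5354 0.0302 0.0901]
```

Request:
move_arm([
  [1,0,0,0,-2],
  [1,0,0,0,-2],
  [1,0,0,0,-2],
])

```text
time: 16.58
position: [0.5354, 0.0302, 0.0901]
tool_rot: [0.188, 0.681, -0.188, 0.682]
ft_force: [-0.8, -0.3, 6.1]
grip_width: 0.0118
```

```bash
python3 m.py
```

```text
t 16.58 ang 149.18 Mz -0.002 F [-0.8 -0.3  6.1] pos [0.5354 0.0302 0.0901]
```

Request:
move_arm([
  [1,0,0,0,-2],
  [1,0,0,0,-2],
  [1,0,0,0,-2],
])

```text
time: 16.83
position: [0.5354, 0.0302, 0.0901]
tool_rot: [0.176, 0.685, -0.176, 0.685]
ft_force: [-1.7, -0.5, 4.5]
grip_width: 0.0117
```

```bash
python3 m.py
```

```text
t 16.83 ang 151.18 Mz 0.08 F [-1.7 -0.5  4.5] pos [0.5354 0.0302 0.0901]
```

Request:
move_arm([
  [1,0,0,0,-2],
  [1,0,0,0,-2],
  [1,0,0,0,-2],
])

```text
time: 17.08
position: [0.5354, 0.0302, 0.0901]
tool_rot: [0.164, 0.688, -0.164, 0.688]
ft_force: [0.3, -0.4, 6.1]
grip_width: 0.0117
```

```bash
python3 m.py
```

```text
t 17.08 ang 153.18 Mz -0.021 F [ 0.3 -0.4  6.1] pos [0.5354 0.0302 0.0901]
```

Request:
move_arm([
  [1,0,0,0,-1.5],
  [1,0,0,0,-1.5],
  [1,0,0,0,-1.5],
])

```text
time: 17.33
position: [0.5354, 0.0302, 0.0901]
tool_rot: [0.155, 0.69, -0.155, 0.69]
ft_force: [-0.4, -1.1, 5.5]
grip_width: 0.012
```

```bash
python3 m.py
```

```text
t 17.33 ang 154.68 Mz 0.027 F [-0.4 -1.1  5.5] pos [0.5354 0.0302 0.0901]
```

Request:
move_arm([
  [1,0,0,0,-1.5],
  [1,0,0,0,-1.5],
  [1,0,0,0,-1.5],
])

```text
time: 17.58
position: [0.5354, 0.0302, 0.0901]
tool_rot: [0.146, 0.692, -0.146, 0.692]
ft_force: [0.4, -0.5, 5.0]
grip_width: 0.0116
```

```bash
python3 m.py
```

```text
t 17.58 ang 156.18 Mz 0.02 F [ 0.4 -0.5  5. ] pos [0.5354 0.0302 0.0901]
```

Request:
move_arm([
  [0,0,0,0,0],
  [0,0,0,0,0],
  [0,0,0,0,0],
  [0,0,0,0,0],
  [0,-10,0,0,0],
  [0,-40,0,0,0],
  [0,-60,0,0,0],
  [0,-60,0,0,0],
])

```text
time: 18.25
position: [0.5378, 0.0301, 0.1536]
tool_rot: [0.146, 0.689, -0.146, 0.695]
ft_force: [0.4, -0.5, -0.2]
grip_width: 0.0429
```

```bash
python3 m.py; python3 - <<'E'
from h import *
s,P,_=shot("scene","s9")
r=robot.regions_of(s,"tray_in"); print([(x["p"],x["bbox"]) for x in r])
im=s["image"][:,:,::-1]
cv2.imwrite("pics/s9z.png",cv2.resize(im[165:255,140:300],None,fx=5,fy=5,interpolation=cv2.INTER_CUBIC))
E
```

```text
t 18.25 ang 156.21 Mz 0.005 F [ 0.4 -0.5 -0.2] pos [0.5378 0.0301 0.1536]
[(0.79, [164.0, 178.8, 272.2, 243.1])]
```

View pics/s9z.png

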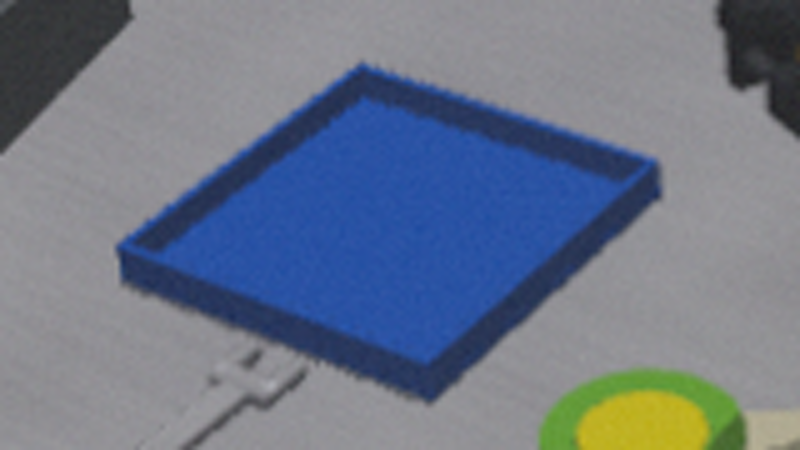

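Request:
move_arm([
  [0,0,20,-6,7],
  [0,0,40,-12,14],
  [0,0,60,-18,21],
  [0,0,80,-24.5,28],
  [0,0,80,-24.5,35],
  [0,0,80,-24.5,42],
  [0,0,80,-24.5,49],
  [0,0,80,-24.5,56],
])

```text
time: 19.02
position: [0.5439, 0.1137, 0.1482]
tool_rot: [0.454, 0.542, -0.456, 0.54]
ft_force: [-1.2, 0.1, 1.0]
grip_width: 0.0437
```

Request:
move_arm([
  [0,0,0,0,7],
  [0,0,0,0,10],
  [0,0,0,0,10],
])

```text
time: 19.27
position: [0.544, 0.1135, 0.1483]
tool_rot: [0.499, 0.501, -0.5, 0.5]
ft_force: [-0.0, 0.1, 0.4]
grip_width: 0.0437
```

```bash
python3 m.py; python3 - <<'E'
from h import *
s=robot.camera("scene");P=cam_pose(s,None)
z=np.array([(118,246),(362,63),(660,162),(430,367)])/5+[140,165]
p=onplane(s,P,z,.022);print(p,p.mean(0),[np.linalg.norm(p[i]-p[i-1]) for i in range(4)])
d,Pd,_=shot("side","d9")
print(onplane(d,Pd,[(360,404),(441,324),(550,395)],.022))
w,P,o=shot("wrist","w9"); st(o)
im=w["image"][:,:,::-1]
print(proj(w,P,[[.5454,.1133,.08]]))
E
```

```text
t 19.27 ang 90.15 Mz 0.024 F [-0.   0.1  0.4] pos [0.544  0.1135 0.1483]
[[ 0.59323303 -0.39248932  0.022     ]
 [ 0.40531822 -0.40555344  0.022     ]
 [ 0.39364431 -0.21751496  0.022     ]
 [ 0.58104995 -0.20409936  0.022     ]] [ 0.49331138 -0.30491427  0.022     ] [np.float64(0.18878348716394563), np.float64(0.18836838419345137), np.float64(0.18840050312752066), np.float64(0.18788520931486902)]
[[ 0.38671987 -0.22741641  0.022     ]
 [ 0.57516263 -0.21567109  0.022     ]
 [ 0.5857398  -0.39863371  0.022     ]]
t 19.37 pos [0.5443 0.1134 0.1486] x [-0.002 -0.    -1.   ] y [ 1.     0.005 -0.002] z [ 0.005 -1.     0.   ] F [ 0.17 -0.44  0.06] M [0.035 0.053 0.009] w 0.0435
[[323.69182111 270.6746754 ]]
```

View pics/w9.png

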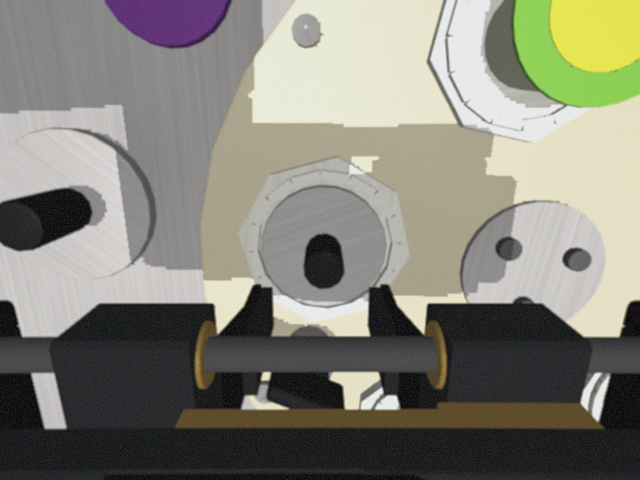

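View pics/d9.png

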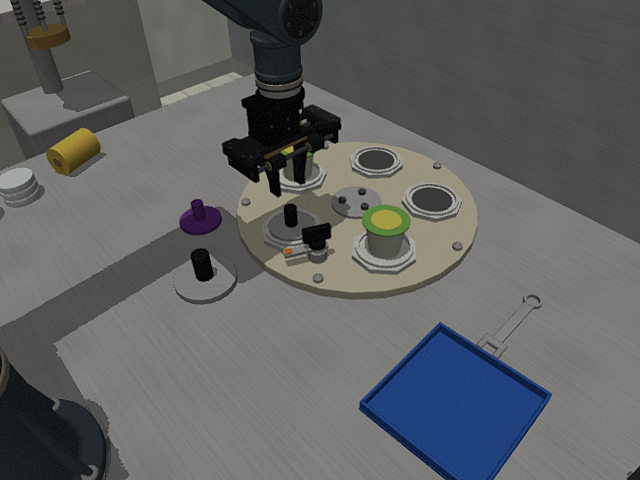

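Request:
move_arm([
  [0,25,1,0,0],
  [0,50,1,0,0],
  [0,68,1,0,0],
  [0,74,1,0,0],
  [0.5,74,1,0,0],
  [1,74,1,0,0],
  [1,74,1,0,0],
  [1,74,1,0,0],
], newtons=30)

```text
time: 20.08
position: [0.5468, 0.1135, 0.0767]
tool_rot: [0.5, 0.5, -0.499, 0.501]
ft_force: [-2.5, -0.1, -0.1]
grip_width: 0.0244
```

```bash
python3 m.py; python3 - <<'E'
from h import *
w,P,o=shot("wrist","w10"); st(o)
E
```

```text
t 20.08 ang 90.22 Mz 0.017 F [-2.5 -0.1 -0.1] pos [0.5468 0.1135 0.0767]
t 20.08 pos [0.5468 0.1135 0.0767] x [ 0.002  0.    -1.   ] y [1.    0.004 0.002] z [ 0.004 -1.    -0.   ] F [-2.51 -0.08 -0.12] M [-0.004  0.208  0.017] w 0.0244
```

View pics/w10.png

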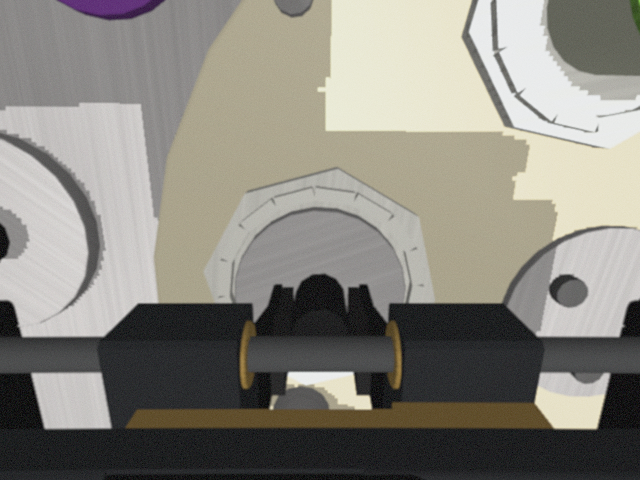

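Request:
move_arm([
  [1,0,0,0,0],
  [1,-4,0,0,0],
  [1,-10,0,0,0],
  [1,-20,0,0,0],
  [1,-45,0,0,0],
  [1,-80,0,0,0],
  [1,-110,0,0,0],
  [1,-120,0,0,0],
])

```text
time: 20.8
position: [0.5485, 0.1136, 0.2005]
tool_rot: [0.501, 0.499, -0.497, 0.503]
ft_force: [1.2, -0.1, -2.5]
grip_width: 0.0233
```

```bash
python3 m.py; python3 - <<'E'
from h import *
d,P,_=shot("side","d11"); w,P,o=shot("wrist","w11");st()
cv2.imwrite("pics/c11.png",np.hstack([cv2.resize(x["image"][:,:,::-1],(400,300)) for x in (d,w)]))
E
```

```text
t 20.8 ang 90.21 Mz 0.017 F [ 1.2 -0.1 -2.5] pos [0.5485 0.1136 0.2005]
t 20.9 pos [0.5475 0.1135 0.1981] x [ 0.006  0.    -1.   ] y [1.    0.004 0.006] z [ 0.004 -1.    -0.   ] F [ 0.64  0.42 -3.41] M [-0.019 -0.012 -0.045] w 0.0235
```

View pics/c11.png

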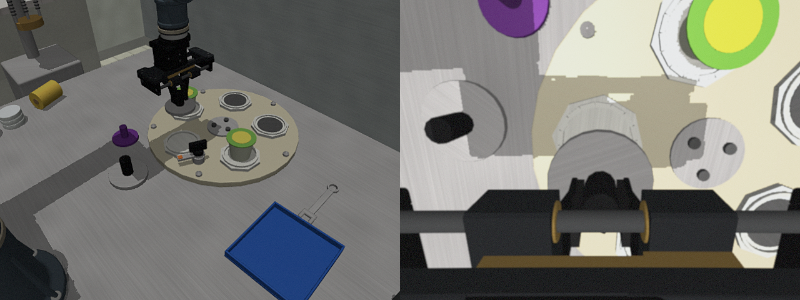

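Request:
move_arm([
  [1,0,-2,15,0],
  [1,0,-5,45,0],
  [1,0,-10,80,0],
  [1,0,-15,115,0],
  [1,0,-20,150,0],
  [1,0,-25,185,0],
  [1,0,-29,220,0],
  [1,0,-33,255,0],
])

```text
time: 21.57
position: [0.5119, -0.1425, 0.1932]
tool_rot: [0.499, 0.503, -0.5, 0.499]
ft_force: [0.2, -0.2, -3.1]
grip_width: 0.0236
```

Request:
move_arm([
  [1,0,-4,35,0],
  [1,0,-9,70,0],
  [1,0,-14,105,0],
  [1,0,-18,135,0],
  [1,0,-21,155,0],
  [1,0,-22,165,0],
  [1,0,-22,165,0],
  [1,0,-22,165,0],
])

```text
time: 22.23
position: [0.4916, -0.3055, 0.194]
tool_rot: [0.5, 0.502, -0.499, 0.499]
ft_force: [-0.5, 0.0, -3.1]
grip_width: 0.0232
```

```bash
python3 m.py; python3 - <<'E'
from h import *
d,P,_=shot("side","d12"); s,P2,_=shot("scene","s12");st()
cv2.imwrite("pics/c12.png",np.hstack([cv2.resize(x["image"][:,:,::-1],(400,300)) for x in (d,s)]))
E
```

```text
t 22.23 ang 90.15 Mz 0.006 F [-0.5  0.  -3.1] pos [ 0.4916 -0.3055  0.194 ]
t 22.33 pos [ 0.4921 -0.3045  0.1946] x [-0.002  0.003 -1.   ] y [ 1.     0.005 -0.002] z [ 0.005 -1.    -0.003] F [-0.46  0.04 -2.44] M [-0.05   0.037  0.006] w 0.0228
```

View pics/c12.png

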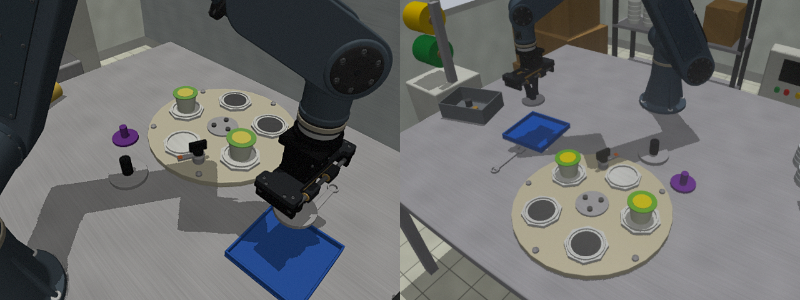

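Request:
move_arm([
  [1,20,0,0,0],
  [1,50,0,0,0],
  [1,80,0,0,0],
  [1,105,0,0,0],
  [1,122,0,0,0],
  [1,130,0,0,0],
  [1,134,0,0,0],
  [1,134,0,0,0],
])

```text
time: 23.0
position: [0.4927, -0.3057, 0.0613]
tool_rot: [0.499, 0.502, -0.499, 0.501]
ft_force: [-0.1, -0.3, -1.7]
grip_width: 0.0233
```

```bash
python3 m.py
```

```text
t 23.0 ang 90.28 Mz -0.02 F [-0.1 -0.3 -1.7] pos [ 0.4927 -0.3057  0.0613]
```

Request:
move_arm([
  [1,1,0,0,0],
  [1,2,0,0,0],
  [1,3,0,0,0],
  [1,4,0,0,0],
  [1,5,0,0,0],
  [1,5,0,0,0],
])

```text
time: 23.5
position: [0.4925, -0.3068, 0.0567]
tool_rot: [0.499, 0.501, -0.499, 0.501]
ft_force: [0.6, -0.2, -2.7]
grip_width: 0.0234
```

```bash
python3 m.py
```

```text
t 23.5 ang 90.19 Mz -0.035 F [ 0.6 -0.2 -2.7] pos [ 0.4925 -0.3068  0.0567]
```

Request:
move_arm([
  [1,0.5,0,0,0],
  [1,1,0,0,0],
  [1,1.5,0,0,0],
  [1,2,0,0,0],
  [1,2.5,0,0,0],
  [1,3,0,0,0],
  [1,3,0,0,0],
])

```text
time: 24.08
position: [0.4924, -0.3067, 0.0534]
tool_rot: [0.499, 0.501, -0.499, 0.501]
ft_force: [-1.0, -0.1, -3.3]
grip_width: 0.0231
```

```bash
python3 m.py
```

```text
t 24.08 ang 90.2 Mz -0.005 F [-1.  -0.1 -3.3] pos [ 0.4924 -0.3067  0.0534]
```

Request:
move_arm([
  [1,0.5,0,0,0],
  [1,1,0,0,0],
  [1,1,0,0,0],
])

```text
time: 24.33
position: [0.4925, -0.3067, 0.0524]
tool_rot: [0.499, 0.501, -0.499, 0.501]
ft_force: [-0.7, 0.0, -3.0]
grip_width: 0.0231
```

```bash
python3 m.py
```

```text
t 24.33 ang 90.2 Mz 0.043 F [-0.7  0.  -3. ] pos [ 0.4925 -0.3067  0.0524]
```

Request:
move_arm([
  [1,0.5,0,0,0],
  [1,1,0,0,0],
  [1,1,0,0,0],
])

```text
time: 24.58
position: [0.4925, -0.3068, 0.0517]
tool_rot: [0.499, 0.501, -0.499, 0.501]
ft_force: [-0.1, 0.5, -1.9]
grip_width: 0.0231
```

```bash
python3 m.py
```

```text
t 24.58 ang 90.2 Mz 0.056 F [-0.1  0.5 -1.9] pos [ 0.4925 -0.3068  0.0517]
```

Request:
move_arm([
  [1,0.4,0,0,0],
  [1,0.8,0,0,0],
  [1,0.8,0,0,0],
])

```text
time: 24.83
position: [0.4925, -0.3068, 0.0517]
tool_rot: [0.499, 0.501, -0.499, 0.501]
ft_force: [-0.9, 1.1, 5.5]
grip_width: 0.0234
```

```bash
python3 m.py
```

```text
t 24.83 ang 90.2 Mz -0.014 F [-0.9  1.1  5.5] pos [ 0.4925 -0.3068  0.0517]
```

Request:
move_arm([
  [0.3,0,0,0,0],
  [0.2,0,0,0,0],
  [0.1,0,0,0,0],
  [0,0,0,0,0],
  [0,0,0,0,0],
  [0,0,0,0,0],
  [0,-5,0,0,0],
  [0,-15,0,0,0],
])

```text
time: 25.5
position: [0.4918, -0.3062, 0.0651]
tool_rot: [0.499, 0.502, -0.499, 0.5]
ft_force: [-0.3, 0.5, 0.3]
grip_width: 0.0433
```

Request:
move_arm([
  [0,-30,0,0,0],
  [0,-65,0,0,0],
  [0,-100,0,0,0],
  [0,-140,0,0,0],
  [0,-140,0,0,0],
])

```text
time: 25.92
position: [0.4963, -0.3099, 0.2146]
tool_rot: [0.499, 0.495, -0.499, 0.507]
ft_force: [1.7, -0.7, 0.4]
grip_width: 0.0439
```

```bash
python3 m.py; python3 - <<'E'
from h import *
d,P,_=shot("side","d13"); s,P2,_=shot("scene","s13");w,P3,o=shot("wrist","w13");st()
cv2.imwrite("pics/c13.png",np.vstack([np.hstack([cv2.resize(x["image"][:,:,::-1],(400,300)) for x in (d,s)]),np.hstack([cv2.resize(w["image"][:,:,::-1],(400,300)),cv2.resize(s["image"][165:255,150:270,::-1],(400,300))])]))
E
```

```text
t 25.92 ang 90.21 Mz 0.018 F [ 1.7 -0.7  0.4] pos [ 0.4963 -0.3099  0.2146]
t 26.07 pos [ 0.4925 -0.3066  0.2069] x [ 0.001 -0.001 -1.   ] y [1.    0.004 0.001] z [ 0.004 -1.     0.001] F [-1.09  0.14 -0.46] M [ 0.012 -0.008 -0.02 ] w 0.0434
```

View pics/c13.png

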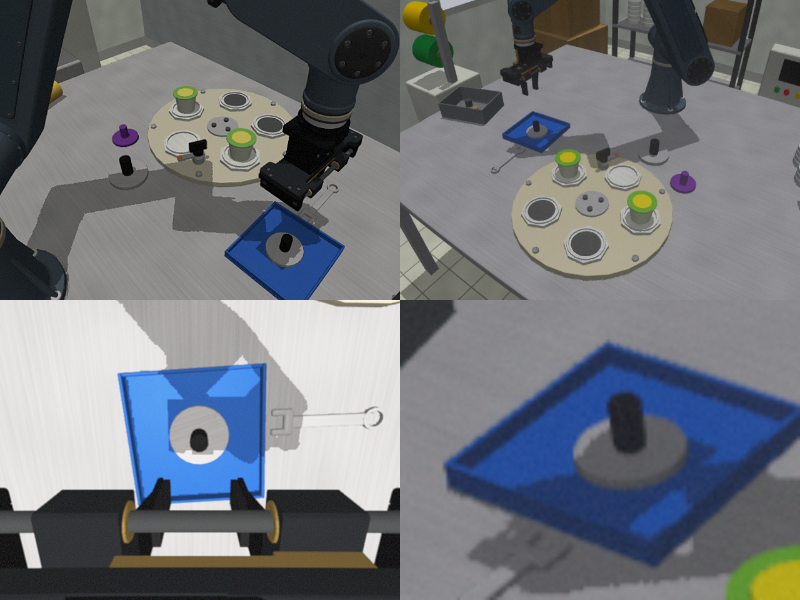

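```bash
python3 -c "
from rig import robot
print(robot.hand_in())"
```

```text
the job is handed in; nothing more can be done
None
```

The job is done and handed in at about 26 s of the 72 s allowed; the hand-in gave no verdict.

- **Freeing the clamp:** I felt three anticlockwise and three clockwise stops in turn, easing off at each. The moment at the stops was mostly 0.27–0.35 N m. It peaked once at 0.42 N m, still below the 0.49 N m limit. On the next anticlockwise turn it was free.
- **Swinging it open:** I turned the arm to about 156°. That is 79° anticlockwise of where I found it, and about 95° from the clockwise end. I met no resistance on the way, so I stopped there without looking for the end of its travel.
- **Moving the lid:** I lifted it by its knob and carried it over to the blue tray. I lowered it until it touched with about 5 N, then released it and backed off.

**Last checks:**
- The side, scene and wrist pictures show the lid lying flat near the middle of the tray and the clamp swung well clear. The cups and spanner look unmoved, and the gripper is open about 150 mm above.
- The scene and side cameras put the tray's position about 10 mm apart. I placed the lid between the two, well inside the roughly 48 mm of room around it.
- The moment readings carried about 0.05 N m of noise, so the stop values are only good to that.

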